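# Rock a clamped bleed block out of a brake caliper

## Task

The disc-brake caliper in the bench vice has been bled, and its two pistons have closed round the waist of the plastic bleed block, so it will not pull straight out. Take the block by its upright tab, rock it sideways towards one piston and then towards the other to push both pistons back into their bores until the block is free, then lift it out and finish still holding it upright over the caliper, its foot one to three centimetres clear. Leave the spanner, pen, lockring socket and brake-pad box where they lie.

Things in the scene. Friction and masses are not known exactly. Their poses are not given: they have to be found in the camera images.
- caliper: Dark two-piston disc-brake caliper clamped in a small grey vice, one assembly fixed to the bench. Origin on the bench top under the caliper's middle. Its rotor slot opens upward and runs along x, 22 mm wide; pistons face each other across it along y. Caliper 70 mm long (x), 62 wide (y), top 86 mm above the bench, nothing higher. Vice 92 x 190 mm (screw to -y), jaws 50 mm high.
- bleed_block: White plastic block, 34 x 14.4 x 92 mm, loose, upright in the slot; only its tab shows. Origin at its underside's centre, z up, x along the slot. Thickness in y from below: foot 8 mm up to 6 mm height; collar 14.4 mm from 6 to 11, caught under the pistons; waist 9 mm from 11 to 48, between them; tab 12 mm thick, 30 mm wide (x), to 92. The tab stands clear of the caliper from 3 mm above its top.
- tab (a point): Grip point on the block's tab, on the block's axis 75 mm above its underside, 17 mm below its top; axes as the block's. Grip across the 12 mm (y) from above. The block rocks about its foot towards +y or -y of the caliper; about 8.5 degrees either way brings that side's piston to its stop (turn the tool 9 to 10, as the grip gives a little).
- slot_top (a point): Centre of the slot's mouth, level with the caliper's top, 86 mm above the bench; axes as the caliper's. The slot's floor lies 43 mm lower; the block's foot stands on it in a rebate 10 mm wide (y), 37 mm long (x), 4 mm deep.
- piston_left (a joint): Travel (m) of the piston on the caliper's +y side: near 0 = out, face against the block's waist; grows as it is pushed back, stop at 0.0042. Face 21 mm across, centred 22 mm above the slot's floor. Stiff (20 N at the piston, some 8 N sideways at the tab), stays where it is pushed. The block lifts out freely once both are back by about 2.7 mm.
- piston_right (a joint): The same for the piston on the caliper's -y side.
- spanner: Combination spanner, 155 mm long, 9 mm high, lying right behind the vice; leave it alone. Origin at the centre of its underside.
- pen: Marker pen, 135 mm long, 16 mm thick, lying behind the vice; leave it alone. Origin at the centre of its underside.
- lockring_socket: Splined steel lockring socket, 35 mm across, 30 mm high, right of the vice; leave it alone. Origin at the centre of its underside.
- pads_box: Small plain box of brake pads, 50 x 70 x 25 mm, left of the vice; leave it alone. Origin at the centre of its underside.

How it is judged:
By the outcome, as a careful person would: the job done as asked, in the order asked, and still so for the second after the job is handed in, while the arm keeps its last pose, push and grip.
It also fails if it takes over 45 s, if anything falls off the work surface, if the arm or the gripper's body presses on something with over 40 N, if the wrist force passes 120 N, or if a joint passes its speed limit or range.

## Robot

A 6-joint arm with a two-finger parallel gripper is mounted at the origin on a cart in front of the work surface, level with it; the furniture and walls round the work are solid. World frame = base frame: x ahead of the robot, y to its left, z up, the work surface at z = 0. Lengths are in mm, angles in rad, forces in N, time in s.
With the tool pointing down it reaches from about 275 to 1000 mm from the base axis. Payload 8.4 kg.
Tool frame: the origin (TCP) lies between the finger pads; the fingertips stand 22 mm ahead of it and the grasp point (between the pads) lies 3 mm ahead of it (r.nose_length is the z of the fingertips in the tool frame, in mm); z points along the fingers, y is the line along which they close (so a half turn about z gives the same grasp; the last joint's range is limited). The gripper opens to 85 mm and grips with 20 to 120 N. Pads are 22 mm wide; open, the fingers measure 114 mm over their backs; the gripper's body (76 mm by 85 mm) begins 54 mm behind the grasp point. The pads swing forward as they close: fully open they stand 13 mm farther back than shut.
Start: joints at [1.238, 0.353, 1.633, -0, 1.155, -0.002], TCP at [202.998, 591.117, 253.281] pointing down, gripper open.
Joint ranges: [-2.63, 2.63], [-0.92, 2.1], [0.06, 2.66], [-1.3, 4.44], [0, 2.69], [-3.02, 3.02]. Speed limits (rad/s): [2.22, 2.22, 2.79, 3.14, 3.14, 3.14].

## Interface

Orientations are given as [roll, pitch, yaw] about the fixed x, y, z axes, in that order (R = Rz(yaw) Ry(pitch) Rx(roll)).
In Python, from rig import r, grab_frame, camera_params gives the robot as it stands (r), with the cameras as plain functions.
- The arm moves only by the shell command python3 steer.py [FORCE], which reads ROWS from standard input. ROWS is 1 to 5 rows, one to a line, with the numbers parted by commas; each row has 7 numbers: a rotation vector rx, ry, rz in shares of 60 degrees (1.0 is 60 degrees), then dx, dy, dz in shares of 250 mm (1.0 is 250 mm), then the opening from 0.0 (shut) to 1.0 (fully open); each row shifts and turns the commanded pose from where the row before left it, along the tool's axes as they then stand; what a row does not reach is not made up. A row lasts 1/12 s, in which the tool goes at most 41.7 mm and 0.125 rad, less where a joint would pass 70% of its speed; a pose out of reach is approached as far as the arm can. The fingers move at their own pace and stop on an object; FORCE is the grip in N (left out, the last holds). Time passes only in rows, so rows that do not move let the fingers close. It prints the time, the measured TCP pose, the force, the opening and the grip force at its end. Input that does not fit is refused with a message, and nothing moves.
- r.sense(): the state, without advancing time (a new reading comes with each control period).
- grab_frame(name): name is "side" or "top" or "wrist"; returns the picture (384x512x3 uint8, red, green, blue); there is no depth.
- camera_params(name): a dict with "fx", "fy", "cx", "cy" (pixels), "rvec" (rotation vector, rad) and "tvec" (3), from world to camera coordinates, as OpenCV has them. Camera axes: x right, y down, z forward; pixel columns grow to the right and rows downward; lengths in mm; the calibration is good to about 2 mm. The wrist camera is an equidistant fisheye: a pixel r from the principal point sees the ray r / f radians off the axis. A picture is of the moment at which its call begins: read the wrist's pose just before it. camera_params takes no time and is no camera call; for the wrist camera it gives the pose at the moment of the call.
- r.sign_off(): hands the job in; it is judged then, once.
The state is a dict: "clock": time; "qpos": joint angles; "qvel": joint speeds; "joint_efforts": joint torques, N m; "eef_pos": TCP position; "tcp_rot": TCP orientation; "contact_force": force on the tool from outside, world axes, zero at the start; "wrist_torque": the same for the moment, N m; "opening": opening from 0.0 (shut) to 1.0 (fully open); "grasp_force": force on a finger pad.
Only numpy, scipy, OpenCV 4.12 (cv2) and the standard library are available. Lean on these libraries where they do the work, as an engineer would, in place of code of your own. Each camera call takes 0.05 s, during which the arm holds its last target. There are 200 camera calls.

## Working session

There is one attempt and no reset: what is moved stays moved. The work goes in short steps, Python scripts to look and compute and a shell command to move; the robot and the scene stay as the last step left them, time stands still between calls to the robot, and variables do not carry over. Pictures are saved under pics/ and viewed, at most 10 in all, crops included, and the job is handed in when it is done.

```bash
ls; mkdir -p pics
python3 - <<'E'
from rig import r, grab_frame, camera_params
import cv2,numpy as np
s=r.sense();print(s['clock'],s['eef_pos'],s['tcp_rot'],s['opening'])
for n in("side","top"):
    p=camera_params(n);R=cv2.Rodrigues(np.array(p['rvec']))[0];print(n,p['fx'],p['cx'],p['cy'],-R.T@np.array(p['tvec']),R[2])
    cv2.imwrite(f"pics/{n}0.png",grab_frame(n)[:,:,::-1])
E
```

```text
pics
rig.py
steer.py
0.0 [202.87758927 590.65762411 252.54000868] [-3.14012847e+00 -2.45076034e-05  2.81071714e+00] 0.9982557357388263
side 386.1838517579458 261.6942411169662 191.30756617092925 [ 422.19935068 -333.37549466  771.05390835] [ 0.31344976  0.52220685 -0.79312625]
top 468.1531940788299 258.6205482920173 186.12626372569562 [ 630.60658576   99.98411358 1039.42925476] [ 0.03948142 -0.00745201 -0.99919252]
```

View pics/side0.png

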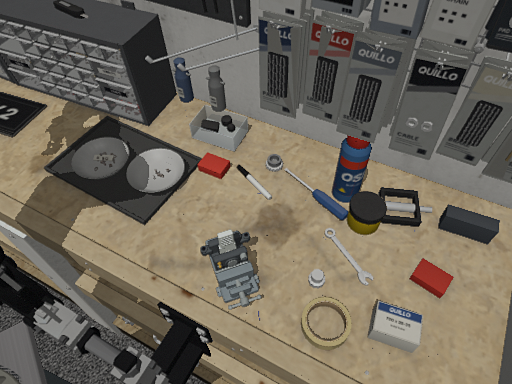

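View pics/top0.png

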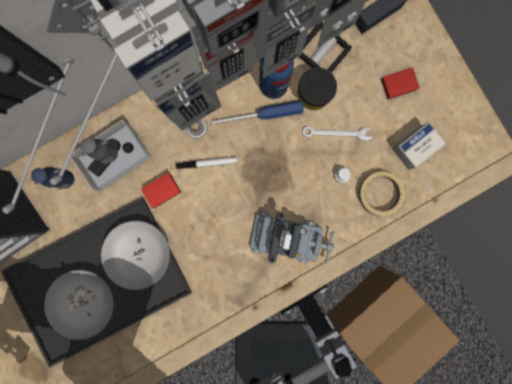

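The side view shows the vice at about (230,268) with the white tab near (226,240). The top view shows the vice at about (292,238) with the tab near (288,240). I'll enlarge both.

Run:
```python
import cv2,numpy as np
a=cv2.imread('pics/side0.png')[215:315,185:285];b=cv2.imread('pics/top0.png')[195:275,240:340]
b=cv2.copyMakeBorder(b,0,20,0,0,cv2.BORDER_CONSTANT)
cv2.imwrite('pics/c0.png',cv2.resize(np.hstack([a,b]),(800,400),interpolation=cv2.INTER_CUBIC))
```

```text
(no output)
```

View pics/c0.png

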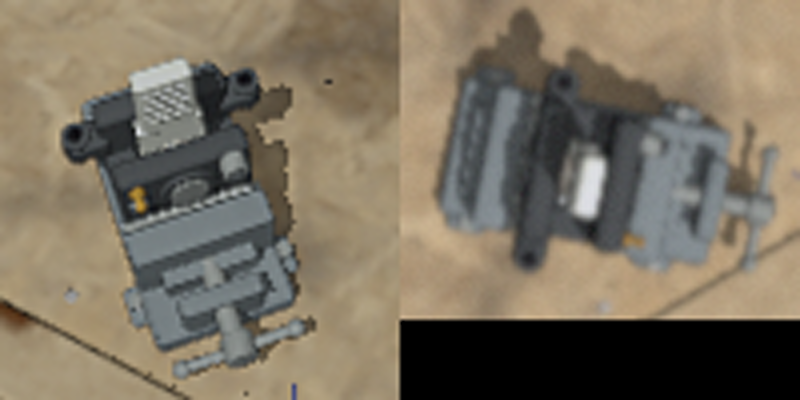

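The left crop (side view) has the tab's top face at about (163,70), which is (226,232) in the full picture. The right crop (top view) has the white top face at about (590,185), which is (287.5,241). The screw end points right. Next I'll cast rays.

```bash
cat > h.py <<'E'
import cv2,numpy as np
from rig import r, grab_frame, camera_params
def ray(n,u,v,p=None):
    p=p or camera_params(n);R=cv2.Rodrigues(np.array(p['rvec'],float))[0]
    x,y=(u-p['cx'])/p['fx'],(v-p['cy'])/p['fy']
    if n=='wrist':
        t=np.hypot(x,y);k=np.sin(t)/t if t>1e-9 else 1;d=np.array([x*k,y*k,np.cos(t)])
    else: d=np.array([x,y,1.]);d/=np.linalg.norm(d)
    return -R.T@np.array(p['tvec'],float),R.T@d
def plane(ry,z): o,d=ry;return o+d*(z-o[2])/d[2]
def tri(rs):
    A=sum(np.eye(3)-np.outer(d,d) for o,d in rs);b=sum((np.eye(3)-np.outer(d,d))@o for o,d in rs)
    X=np.linalg.solve(A,b);return X,[round(float(np.linalg.norm(np.cross(X-o,d))),1) for o,d in rs]
E
python3 - <<'E'
from h import *
print(tri([ray('side',226,232),ray('top',287.5,241)]))
P=lambda x,y:plane(ray('top',240+(x-400)/4,195+y/4),50)
a,b=P(455,150),P(720,195)
print(a,b)  # vice axis
a,b=plane(ray('top',240+(567-400)/4,195+75/4),86),plane(ray('top',240+(527-400)/4,195+262/4),86)
print(a,b,np.linalg.norm(a-b),np.degrees(np.arctan2(*(a-b)[1::-1])))
a,b=plane(ray('top',240+(595-400)/4,195+152/4),131),plane(ray('top',240+(583-400)/4,195+215/4),131)
print(a,b,np.linalg.norm(a-b),np.degrees(np.arctan2(*(a-b)[1::-1])))
p=camera_params('wrist');R=cv2.Rodrigues(np.array(p['rvec']))[0];print(p,-R.T@p['tvec'],R)
E
```

```text
(array([561.79843521,  37.33996818, 138.28626741]), [0.9, 0.9])
[571.91130545 102.74405669  50.        ] [548.39382495 -36.87776718  50.        ]
[612.11559638  45.75107294  86.        ] [517.52722115  66.08470417  86.        ] 96.74924954352659 -12.132218825118983
[575.80632826  34.78430729 131.        ] [545.45869927  40.62438773 131.        ] 30.904451535684398 -10.892805739942279
{'fx': 297.3186396354542, 'fy': 297.3186396354542, 'cx': 252.3143130033408, 'cy': 187.25859970856976, 'rvec': array([-2.33521133, -1.66786543, -0.26577534]), 'tvec': array([-623.86782253,  -40.41890014,  380.10412234])} [126.52226146 616.81249589 372.63702655] [[ 0.32464867  0.94583327 -0.00163494]
 [ 0.89848027 -0.30785417  0.31298404]
 [ 0.29552739 -0.10307881 -0.94975698]]
```

The triangulated tab top is (562, 37, 138), against a nominal 131. Its length comes out at 31 mm against 30, and the caliper yaw is about -0.2. All of this is plausible, so I'll move over the block.

Units first: shifts go in shares of 250 mm and turns go in shares of 60 degrees. So -26 mm / 250 = -0.104, -20.4 mm / 250 = -0.0816.

```bash
echo '0,0,0,-0.104,-0.0816,0,1
0,0,0,-0.104,-0.0816,0,1
0,0,0,-0.104,-0.0816,0,1
0,0,0,-0.104,-0.0816,0,1
0,0,0,-0.104,-0.0816,0,1' | python3 steer.py; echo '0,0,0,-0.104,-0.0816,0,1
0,0,0,-0.104,-0.0816,0,1
0,0,0,-0.104,-0.0816,0,1
0,0,0,-0.104,-0.0816,0,1
0,0,0,-0.104,-0.0816,0,1' | python3 steer.py
```

```text
clock: 0.52
eef_pos: [293.2, 450.9, 252.9]
tcp_rot: [-3.141, -0.0, 2.811]
contact_force: [1.1, 0.5, 0.7]
opening: 0.997
grasp_force: 0.0
clock: 0.93
eef_pos: [383.1, 312.1, 253.1]
tcp_rot: [-3.141, -0.0, 2.811]
contact_force: [1.0, 0.2, -0.4]
opening: 0.999
grasp_force: 0.0
```

To row units: -26 mm / 250 = -0.104, -20.4 mm / 250 = -0.0816.

```bash
echo '0,0,0,-0.104,-0.0816,0,1
0,0,0,-0.104,-0.0816,0,1
0,0,0,-0.104,-0.0816,0,1
0,0,0,-0.104,-0.0816,0,1
0,0,0,-0.104,-0.0816,0,1' | python3 steer.py; echo '0,0,0,-0.104,-0.0816,0,1
0,0,0,-0.104,-0.0816,0,1
0,0,0,-0.104,-0.0816,0,1
0,0,0,-0.104,-0.0816,0,1
0,0,0,-0.104,-0.0816,0,1' | python3 steer.py;echo '0,0,-0.0668,0,0,0,1
0,0,-0.0668,0,0,0,1
0,0,0,0,0,0,1
0,0,0,0,0,0,1' | python3 steer.py
python3 - <<'E'
from h import *
import json
p=camera_params('wrist');f=grab_frame('wrist')[:,:,::-1]
cv2.imwrite('pics/w1.png',f);json.dump({k:np.array(v).tolist() for k,v in p.items()},open('w1.json','w'))
cv2.imwrite('pics/w1b.png',cv2.resize(f[90:330,120:380],(780,720//1))[:600])
E
```

```text
clock: 1.35
eef_pos: [472.9, 173.4, 253.1]
tcp_rot: [-3.141, -0.0, 2.811]
contact_force: [0.4, 0.6, 1.5]
opening: 0.998
grasp_force: 0.0
clock: 1.77
eef_pos: [562.8, 34.7, 253.1]
tcp_rot: [-3.141, -0.0, 2.811]
contact_force: [0.2, 0.3, 0.4]
opening: 1.003
grasp_force: 0.0
clock: 2.1
eef_pos: [562.0, 36.2, 252.9]
tcp_rot: [-3.141, -0.001, 2.948]
contact_force: [0.1, 0.1, -0.6]
opening: 1.004
grasp_force: 0.0
```

View pics/w1.png

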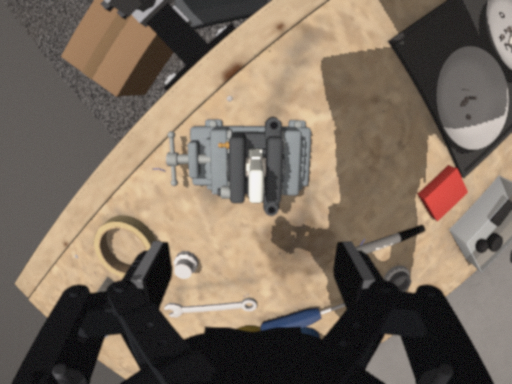

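The wrist view shows the caliper upright in the middle, with the white tab's bright top face at about (257,187), its shaded near face at (256,160), and the slot running vertically. I'll take a second wrist view with a baseline and mask the bright top face.

To row units: 30 mm / 250 = 0.12, 20 mm / 250 = 0.08.

```bash
echo '0,0,0,0.08,0.12,0,1
0,0,0,0.08,0.12,0,1
0,0,0,0,0,0,1
0,0,0,0,0,0,1' | python3 steer.py
python3 - <<'E'
from h import *
import json
p=camera_params('wrist');f=grab_frame('wrist')[:,:,::-1]
cv2.imwrite('pics/w2.png',f);json.dump({k:np.array(v).tolist() for k,v in p.items()},open('w2.json','w'))
C=[]
for n in('w1','w2'):
    im=cv2.imread(f'pics/{n}.png');q=json.load(open(n+'.json'))
    m=(im.min(2)>205).astype('uint8')
    k,l,st,c=cv2.connectedComponentsWithStats(m)
    for i in range(1,k):
        if 40<st[i,4]<900 and 100<c[i][0]<400 and 60<c[i][1]<260:
            rect=cv2.minAreaRect(np.argwhere(l==i)[:,::-1].astype('float32'))
            print(n,st[i],c[i].round(1),rect,plane(ray('wrist',*c[i],q),131).round(1))
    x0=int(200);C.append(im)
u=[cv2.resize(im[y:y+130,x:x+130],(400,400),interpolation=cv2.INTER_CUBIC) for im,x,y in((C[0],190,100),(C[1],190,60))]
cv2.imwrite('pics/c1.png',np.hstack(u))
for z in(131,):
  print(plane(ray('wrist',190+65,60+65,json.load(open('w2.json'))),z))
E
```

```text
clock: 2.48
eef_pos: [533.6, 104.5, 253.4]
tcp_rot: [3.142, -0.0, 2.953]
contact_force: [0.8, -0.1, -0.2]
opening: 1.004
grasp_force: 0.0
w1 [249 171  13  31 342] [255.  185.7] ((255.0, 186.0), (30.0, 12.0), 90.0) [560.   38.6 131. ]
w1 [174 255  17   9  46] [180.8 257.6] ((181.25, 257.7500305175781), (6.008327484130859, 16.443843841552734), 71.56505584716797) [618.1 -45.6 131. ]
w2 [182 215  12  28 271] [187.4 228.2] ((187.4046630859375, 228.47471618652344), (27.44644546508789, 9.980525970458984), 86.42366790771484) [560.5  38.2 131. ]
[480.7082314 116.5539971 131.       ]
```

View pics/c1.png

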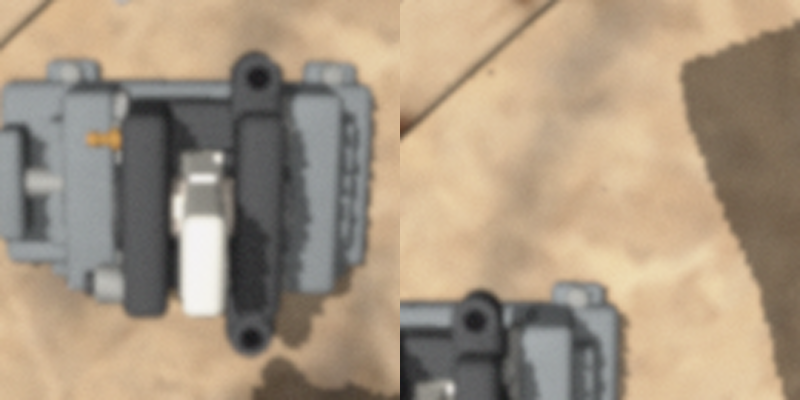

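The left crop shows the bright tab top at (180–223, 215–315), aligned with the vertical caliper edges, so the yaw is nearly right. The right crop only catches the caliper's corner. Both centroids agree at z=131 to within 0.6 mm. Next I'll triangulate and refine the yaw.

Run:
```python
from h import *
import json
q1,q2=[json.load(open(f'w{i}.json')) for i in(1,2)]
print(tri([ray('wrist',255,185.7,q1),ray('wrist',187.4,228.2,q2)]))
for n,q,s in(('w1',q1,(249,171,13,31)),('w2',q2,(182,215,12,28))):
    im=cv2.imread(f'pics/{n}.png');x,y,w,h=s
    m=np.zeros(im.shape[:2],bool);m[y:y+h,x:x+w]=im[y:y+h,x:x+w].min(2)>205
    P=np.array([plane(ray('wrist',u,v,q),131)[:2] for v,u in np.argwhere(m)],'float32')
    c,wh,a=cv2.minAreaRect(P);vx=cv2.fitLine(P,cv2.DIST_L2,0,.01,.01).ravel();print(n,c,wh,a,np.degrees(np.arctan(vx[1]/vx[0])))
# dark jaw edge in w1 crop: left/right edges of caliper halves, z=86
C=lambda x,y:plane(ray('wrist',190+x*130/400,100+y*130/400,q1),86)
for a,b in(((124,115),(125,305)),((165,115),(164,305)),((237,120),(233,310)),((281,120),(275,310))):
    a,b=C(*a),C(*b);print(a.round(1),b.round(1),np.degrees(np.arctan2(*(b-a)[1::-1])))
s=r.sense();print(s['eef_pos'],s['tcp_rot'])
```

```text
(array([559.52193964,  38.80194287, 132.86847608]), [0.1, 0.1])
w1 (560.4541015625, 38.539695739746094) (10.158753395080566, 27.01705551147461) 78.97630310058594 -11.00898
w2 (561.1053466796875, 38.131011962890625) (9.437265396118164, 28.055416107177734) 78.15768432617188 -12.121533
[521.2  22.   86. ] [583.8   8.8  86. ] -11.911046942352602
[523.7  34.8  86. ] [586.3  21.7  86. ] -11.811762665670782
[529.6  56.8  86. ] [592.5  44.   86. ] -11.47440263554634
[532.2  70.6  86. ] [595.2  57.9  86. ] -11.319166853983646
[534.15135874 103.60677134 253.42119465] [-3.14134274e+00  4.43227067e-04  2.95187858e+00]
```

The tab top measures (560.5, 38.3, ~132), the slot mid-axis passes within 0.5 mm of it, the slot measures 22 mm wide, and the yaw is -11.5°. These match the given sizes. I'll move over the tab and start down.

To row units: -30 mm / 250 = -0.12, -29.3 mm / 250 = -0.1172, 0.01 rad / 1.0472 = 0.0095.

```bash
echo '0,0,0.0095,-0.08,-0.12,0,1
0,0,0,-0.0744,-0.1172,0,1
0,0,0,0,0,0.12,1
0,0,0,0,0,0.12,1
0,0,0,0,0,0,1' | python3 steer.py; echo '0,0,0,0,0,0,1
0,0,0,0,0,0,1' | python3 steer.py
python3 - <<'E'
from h import *
s=r.sense();print(s['eef_pos'],s['tcp_rot'],r.nose_length)
E
```

```text
clock: 2.95
eef_pos: [558.0, 35.5, 188.5]
tcp_rot: [-3.139, -0.007, 2.938]
contact_force: [-1.4, -0.2, -0.9]
opening: 0.999
grasp_force: 0.0
clock: 3.12
eef_pos: [561.4, 37.0, 194.5]
tcp_rot: [3.141, 0.001, 2.94]
contact_force: [-0.1, 0.8, -0.4]
opening: 0.999
grasp_force: 0.0
[561.43677408  36.97587069 194.47076186] [3.14142717e+00 9.47523911e-04 2.94028682e+00] 22.0
```

To row units: 20 mm / 250 = 0.08, 18 mm / 250 = 0.072.

```bash
echo '0,0,0,0.004,0.004,0.08,1
0,0,0,0,0,0.08,1
0,0,0,0,0,0.072,1
0,0,0,0,0,0.072,1
0,0,0,0,0,0,1' | python3 steer.py; echo '0,0,0,0,0,0,1
0,0,0,0,0,0,1' | python3 steer.py
python3 - <<'E'
from h import *
f=grab_frame('wrist')[:,:,::-1];cv2.imwrite('pics/w3.png',f)
g=grab_frame('side')[:,:,::-1];cv2.imwrite('pics/s3.png',g)
cv2.imwrite('pics/c3.png',np.hstack([cv2.resize(f[150:350,150:350],(400,400)),cv2.resize(g[180:310,160:290],(400,400))]))
E
```

```text
clock: 3.53
eef_pos: [559.3, 38.6, 116.3]
tcp_rot: [-3.141, -0.002, 2.941]
contact_force: [-1.3, -0.2, 0.4]
opening: 1.0
grasp_force: 0.0
clock: 3.7
eef_pos: [561.2, 38.6, 119.2]
tcp_rot: [3.141, 0.003, 2.941]
contact_force: [0.1, 0.2, 1.1]
opening: 1.0
grasp_force: 0.0
```

View pics/c3.png

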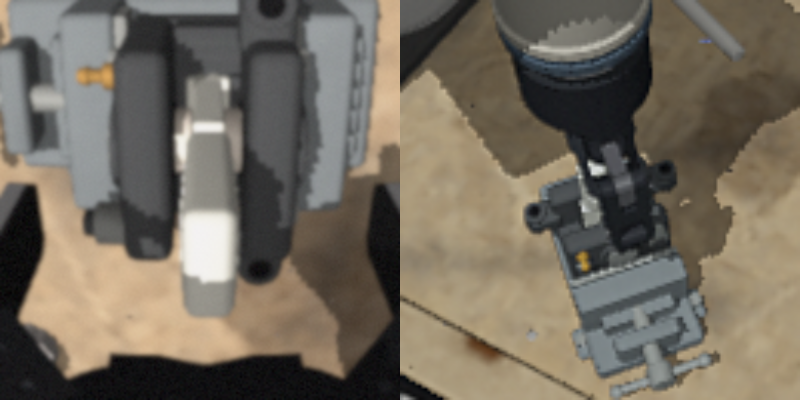

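The tab's top face, at (185–235, 210–315) in the left crop, sits centred between the open fingers, which have edges at about 42 and 368. The side crop shows the fingers straddling the tab, clear of the caliper. Now I'll close the gripper.

```bash
echo '0,0,0,0,0,0,0
0,0,0,0,0,0,0
0,0,0,0,0,0,0
0,0,0,0,0,0,0
0,0,0,0,0,0,0' | python3 steer.py 80;echo '0,0,0,0,0,0,0
0,0,0,0,0,0,0
0,0,0,0,0,0,0
0,0,0,0,0,0,0
0,0,0,0,0,0,0' | python3 steer.py;echo '0,0,0,0,0,0,0
0,0,0,0,0,0,0' | python3 steer.py
```

```text
clock: 4.22
eef_pos: [559.9, 38.3, 117.4]
tcp_rot: [3.142, 0.0, 2.941]
contact_force: [0.1, 0.2, 0.2]
opening: 0.299
grasp_force: 0.0
clock: 4.63
eef_pos: [560.1, 38.6, 117.4]
tcp_rot: [3.141, 0.0, 2.941]
contact_force: [-1.4, 4.3, 2.5]
opening: 0.131
grasp_force: 77.9
clock: 4.8
eef_pos: [560.1, 38.6, 117.4]
tcp_rot: [3.141, 0.0, 2.941]
contact_force: [-0.5, 4.8, 3.8]
opening: 0.132
grasp_force: 78.0
```

The grip holds at 78 N with the opening at 0.131, about 11–12 mm, as it should be. Next I'll rock towards +y: positive rotation about tool x, pivoting at the foot edge about 78 mm ahead, dy ≈ 76·a.

To row units: 1.52 mm / 250 = 0.0061, -0.08 mm / 250 = -0.0003, 0.02 rad / 1.0472 = 0.0191.

```bash
echo '0.0191,0,0,0,0.0061,-0.0003,0
0.0191,0,0,0,0.0061,-0.0003,0
0.0191,0,0,0,0.0061,-0.0003,0
0.0191,0,0,0,0.0061,-0.0003,0' | python3 steer.py
```

```text
clock: 5.13
eef_pos: [561.1, 43.8, 117.4]
tcp_rot: [-3.06, 0.0, 2.941]
contact_force: [-1.0, -2.3, 1.1]
opening: 0.129
grasp_force: 78.2
```

To row units: 1.9 mm / 250 = 0.0076, -0.08 mm / 250 = -0.0003, 0.025 rad / 1.0472 = 0.0239.

```bash
echo '0.0191,0,0,0,0.0061,-0.0003,0
0.0191,0,0,0,0.0061,-0.0003,0
0.0191,0,0,0,0.0061,-0.0003,0
0.0239,0,0,0,0.0076,-0.0003,0
0,0,0,0,0,0,0' | python3 steer.py;echo '0,0,0,0,0,0,0
0,0,0,0,0,0,0' | python3 steer.py
python3 - <<'E'
from h import *
f=grab_frame('wrist')[:,:,::-1];g=grab_frame('side')[:,:,::-1];cv2.imwrite('pics/s4.png',g);cv2.imwrite('pics/w4.png',f)
cv2.imwrite('pics/c4.png',np.hstack([cv2.resize(f[130:330,150:350],(400,400)),cv2.resize(g[180:310,160:290],(400,400))]))
E
```

```text
clock: 5.55
eef_pos: [562.4, 50.0, 117.2]
tcp_rot: [-2.973, -0.0, 2.942]
contact_force: [-1.1, -4.5, 5.7]
opening: 0.133
grasp_force: 79.3
clock: 5.72
eef_pos: [562.4, 49.8, 117.2]
tcp_rot: [-2.975, -0.0, 2.941]
contact_force: [-1.2, -3.2, 4.4]
opening: 0.128
grasp_force: 78.7
```

View pics/c4.png

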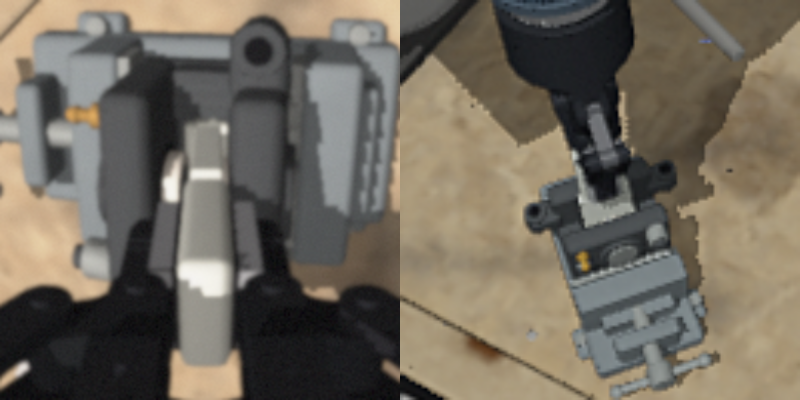

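The block tilts with the tool: in the wrist crop the -y piston's light face shows clear at (172,185), and the side crop shows the fingers clear of the caliper. The tool has turned 9.55°. I'll nudge slightly further to make sure it reaches the stop, then rock back to the other side.

To row units: 1 mm / 250 = 0.004, 0.008 rad / 1.0472 = 0.0076.

```bash
echo '0.0076,0,0,0,0.004,0,0
0,0,0,0,0,0,0
0,0,0,0,0,0,0' | python3 steer.py
```

```text
clock: 6.07
eef_pos: [562.5, 50.6, 117.1]
tcp_rot: [-2.967, -0.0, 2.941]
contact_force: [-0.7, -6.9, 6.3]
opening: 0.13
grasp_force: 78.9
```

To row units: -2.73 mm / 250 = -0.0109, 0.13 mm / 250 = 0.0005, -0.0346 rad / 1.0472 = -0.033.

```bash
echo '-0.033,0,0,0,-0.0109,0.0005,0
-0.033,0,0,0,-0.0109,0.0005,0
-0.033,0,0,0,-0.0109,0.0005,0
-0.033,0,0,0,-0.0109,0.0005,0
-0.033,0,0,0,-0.0109,0.0005,0' | python3 steer.py;echo '0,0,0,0,0,0,0' | python3 steer.py; echo '-0.0191,0,0,0,-0.0061,-0.0003,0
-0.0191,0,0,0,-0.0061,-0.0003,0
-0.0191,0,0,0,-0.0061,-0.0003,0
-0.0191,0,0,0,-0.0061,-0.0003,0' | python3 steer.py
```

```text
clock: 6.48
eef_pos: [560.0, 38.5, 117.5]
tcp_rot: [3.139, 0.0, 2.941]
contact_force: [-0.2, 7.8, 1.0]
opening: 0.13
grasp_force: 78.4
clock: 6.57
eef_pos: [559.9, 38.3, 117.5]
tcp_rot: [3.138, 0.0, 2.938]
contact_force: [-0.1, 6.6, -1.6]
opening: 0.131
grasp_force: 78.7
clock: 6.9
eef_pos: [559.1, 34.0, 117.6]
tcp_rot: [3.058, 0.0, 2.94]
contact_force: [2.0, 12.8, -2.4]
opening: 0.126
grasp_force: 78.8
```

To row units: -1.9 mm / 250 = -0.0076, -1.52 mm / 250 = -0.0061, -0.025 rad / 1.0472 = -0.0239.

```bash
echo '-0.0191,0,0,0,-0.0061,-0.0003,0
-0.0191,0,0,0,-0.0061,-0.0003,0
-0.0191,0,0,0,-0.0061,-0.0003,0
-0.0239,0,0,0,-0.0076,-0.0003,0
0,0,0,0,0,0,0' | python3 steer.py;echo '-0.0076,0,0,0,-0.004,0,0
0,0,0,0,0,0,0
0,0,0,0,0,0,0' | python3 steer.py
```

```text
clock: 7.32
eef_pos: [557.8, 27.6, 117.5]
tcp_rot: [2.972, -0.0, 2.939]
contact_force: [2.1, 15.1, 0.1]
opening: 0.124
grasp_force: 78.6
clock: 7.57
eef_pos: [557.7, 27.3, 117.5]
tcp_rot: [2.965, -0.0, 2.939]
contact_force: [2.7, 15.5, 1.5]
opening: 0.132
grasp_force: 79.1
```

To row units: -0.8 mm / 250 = -0.0032, -0.006 rad / 1.0472 = -0.0057.

```bash
echo '-0.0057,0,0,0,-0.0032,0,0
0,0,0,0,0,0,0
0,0,0,0,0,0,0' | python3 steer.py
```

```text
clock: 7.82
eef_pos: [557.6, 26.9, 117.4]
tcp_rot: [2.959, -0.001, 2.939]
contact_force: [3.7, 18.2, 1.8]
opening: 0.133
grasp_force: 79.1
```

The force rises (18 N) with little motion, so this piston is at its stop. I'll return upright.

To row units: 2.87 mm / 250 = 0.0115, 0.13 mm / 250 = 0.0005, 0.0358 rad / 1.0472 = 0.0342.

```bash
echo '0.0342,0,0,0,0.0115,0.0005,0
0.0342,0,0,0,0.0115,0.0005,0
0.0342,0,0,0,0.0115,0.0005,0
0.0342,0,0,0,0.0115,0.0005,0
0.0342,0,0,0,0.0115,0.0005,0' | python3 steer.py;echo '0,0,0,0,0,0,0
0,0,0,0,0,0,0' | python3 steer.py
```

```text
clock: 8.23
eef_pos: [559.9, 38.5, 117.7]
tcp_rot: [-3.139, 0.0, 2.941]
contact_force: [0.7, -0.3, -0.6]
opening: 0.127
grasp_force: 79.9
clock: 8.4
eef_pos: [559.7, 38.9, 117.6]
tcp_rot: [3.141, -0.001, 2.942]
contact_force: [-0.1, -0.3, -1.2]
opening: 0.133
grasp_force: 80.0
```

To row units: -2 mm / 250 = -0.008.

```bash
echo '0,0,0,0,0,-0.008,0
0,0,0,0,0,-0.008,0
0,0,0,0,0,-0.008,0
0,0,0,0,0,-0.008,0
0,0,0,0,0,0,0' | python3 steer.py
```

```text
clock: 8.82
eef_pos: [560.2, 38.0, 126.5]
tcp_rot: [3.141, 0.001, 2.94]
contact_force: [0.2, 1.1, -0.5]
opening: 0.129
grasp_force: 79.8
```

To row units: -4 mm / 250 = -0.016.

```bash
echo '0,0,0,0,0,-0.016,0
0,0,0,0,0,-0.016,0
0,0,0,0,0,-0.016,0
0,0,0,0,0,-0.016,0
0,0,0,0,0,-0.016,0' | python3 steer.py;echo '0,0,0,0,0,-0.02,0
0,0,0,0,0,-0.02,0
0,0,0,0,0,-0.02,0
0,0,0,0,0,-0.02,0
0,0,0,0,0,-0.02,0' | python3 steer.py;echo '0,0,0,0,0,-0.024,0
0,0,0,0,0,-0.024,0
0,0,0,0,0,-0.004,0
0,0,0,0,0,0,0
0,0,0,0,0,0,0' | python3 steer.py
python3 - <<'E'
from h import *
f=grab_frame('wrist')[:,:,::-1];g=grab_frame('side')[:,:,::-1];cv2.imwrite('pics/s5.png',g);cv2.imwrite('pics/w5.png',f)
cv2.imwrite('pics/c5.png',np.hstack([cv2.resize(f[100:300,150:350],(400,400)),cv2.resize(g[160:290,160:290],(400,400))]))
E
```

```text
clock: 9.23
eef_pos: [560.0, 38.1, 146.6]
tcp_rot: [-3.141, 0.0, 2.941]
contact_force: [-0.6, -0.6, -0.2]
opening: 0.131
grasp_force: 80.0
clock: 9.65
eef_pos: [560.0, 38.2, 171.5]
tcp_rot: [-3.142, 0.0, 2.941]
contact_force: [1.0, -0.8, -0.2]
opening: 0.132
grasp_force: 80.0
clock: 10.07
eef_pos: [559.9, 38.3, 184.0]
tcp_rot: [3.142, 0.0, 2.941]
contact_force: [-0.5, -0.1, -0.8]
opening: 0.127
grasp_force: 80.0
```

View pics/c5.png

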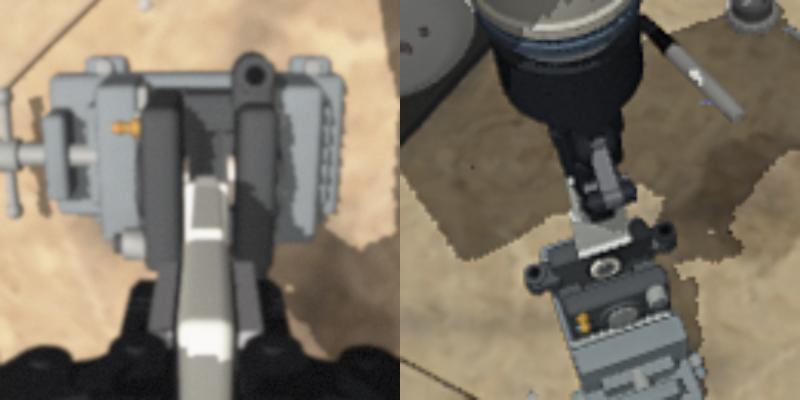

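The block is out and upright in the grip above the slot, with both pistons visible and retracted. In the side crop its lower edge is near (605,254). I'll check the foot's height and the tilt numerically.

Run:
```python
from h import *
n=np.array([.2,.98,0]);c=np.array([559.9,38.3,0])
im=cv2.imread('pics/s5.png')
for u in range(216,238,2):
    col=im[200:260,u].min(1).astype(int);w=np.where(col>120)[0]
    if len(w)==0: continue
    # lowest white pixel of first run
    v=w[0]
    while v+1<60 and col[v+1]>120: v+=1
    o,d=ray('side',u,200+v+.5);t=((c-o)@n-6)/(d@n);print(u,200+v,(o+d*t).round(1))
im=cv2.imread('pics/w5.png');s=r.sense();print(s['clock'],s['qvel'].round(3),s['tcp_rot'],s['eef_pos'])
```

```text
216 235 [541.4  36.  145.8]
218 243 [542.   35.8 115.4]
220 221 [553.3  33.5 187.2]
222 242 [549.9  34.2 114.3]
224 241 [554.   33.4 115.5]
226 210 [566.9  30.7 214.8]
228 215 [569.1  30.3 197.9]
230 223 [570.5  30.  170.7]
232 239 [569.8  30.1 113.3]
234 228 [576.6  28.8 149.9]
236 229 [580.1  28.1 144.2]
10.1667 [0.001 0.003 0.    0.    0.    0.001] [-3.14144664e+00 -6.34781907e-04  2.94074793e+00] [559.66846231  38.23493233 183.61828585]
```

The lowest visible edge (collar and foot) is level at z ≈ 106–114. Kinematics put the foot at about 105, so it is about 20 mm clear of the caliper and upright. I'll hand in.

```bash
python3 -c "
from rig import r, grab_frame, camera_params
print(r.sign_off())"
```

```text
the job is handed in; nothing more can be done
None
```

I rocked the bleed block towards both pistons until each was pushed back, lifted it out without resistance, and handed the job in at about 10 s with the block held upright, its foot about 2 cm above the caliper.

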